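# Feel for the free well, then stand the glue stick in it

## Task

Someone has left an old matchbox sleeve lying in one of the two square wells of the plywood holder, and the other well is free. Before you touch the glue stick, reach with the fingertips down into the middle of a well until they touch what is at the bottom, to feel whether it is the floor or the leftover. Then pick up the standing glue stick and stand it upright in the free well, right down on the well's floor, and let go.

Things in the scene. Friction and masses are not known exactly. Their poses are not given: they have to be found in the camera images.
- holder: Plywood holder, fixed to the table, 76 mm (its x) by 144 mm (its y), 38 mm high, with two open square wells side by side along y. Origin: centre of its underside; z up. One well, either one, holds a leftover kraft matchbox sleeve, 50 x 46 x 22 mm high, rigid, lying flat and nearly filling it: its top is 28 mm above the table, 10 mm below the rim. The other well is empty.
- well_a (a point): Centre of the bare floor of the holder's +y well, 34 mm from the holder's centre along its y. The well is 60 x 60 mm wide, sides along the holder's x and y, walls 8 mm thick; its floor lies 6 mm above the table and 32 mm below the rim. Axes as the holder's. Shut fingers fit in, open ones do not. This point is on the floor even when the sleeve lies on it.
- well_b (a point): The same for the holder's -y well.
- stick_center (a point): Centre of the glue stick, a round stick 23 mm in diameter and 90 mm tall, 40 g or so, that stands on end loose on the table, so this point is 45 mm above its lower end. Its y axis runs along the stick and points up; grip it from above, from any side. A blue screw-lid pot, 51 mm wide and 38 mm high, stands near it and is not needed.
Mind the look-alikes: they are no part of the job. What is shaped like the part that bears stick_center but black is not meant.

How it is judged:
By the outcome, as a careful person would: the job done as asked, in the order asked, and still so for the second after the job is handed in, with the robot touching nothing.
It also fails if it takes over 53 s, if anything falls off the work surface, if the arm or the gripper's body presses on something with over 40 N, if the wrist force passes 120 N, or if a joint passes its speed limit or range.

## Robot

A 6-joint arm with a two-finger parallel gripper is mounted at the origin on the work surface; the furniture and walls round the work are solid. World frame = base frame: x ahead of the robot, y to its left, z up, the work surface at z = 0. Lengths are in m, angles in rad, forces in N, time in s.
With the tool pointing down it reaches from about 0.15 to 0.775 m from the base axis. Payload 6.1 kg.
Tool frame: the origin (TCP) lies where the fingers leave the gripper's body, on its centre line; the fingertips stand 73 mm ahead of it and the grasp point (between the pads) lies arm.hold_point_z ahead of it (arm.hold_point_z is the distance from the TCP to the grasp point, in m); z points along the fingers, y is the line along which they close (so a half turn about z gives the same grasp; the last joint's range is limited). The gripper opens to 85 mm and grips with 20 to 120 N. Pads are 22 mm wide; open, the fingers measure 114 mm over their backs; the gripper's body (76 mm by 85 mm) begins 54 mm behind the grasp point. The pads swing forward as they close: fully open they stand 13 mm farther back than shut.
Start: joints at [1.214, 0.126, -0.04, 1.405, 0, 1.571], TCP at [0.183, 0.492, 0.304] pointing down, gripper open.
Joint ranges: [-2.72, 2.72], [-0.95, 1.95], [-1.27, 1.35], [-1.78, 2.02], [-1.46, 1.47], [-3.14, 3.14]. Speed limits (rad/s): [2.39, 2.39, 3.01, 3.14, 3.14, 3.14].

## Interface

Orientations are given as a rotation vector (axis times angle).
In Python, from workcell import monitor, imaging, arm, nets gives the robot as it stands. The module is installed in compiled form; this text tells all that it offers.
- The arm moves only by the tool send_rows, never from a script. Its argument "increments" is a list that holds one entry, the list of rows, each a list of 4 numbers: the shift along the world's x, y, z in m, then the turn about the world's z in degrees. A call has 1 to 10 rows; each row shifts and turns the commanded pose from where the row before left it; what a row does not reach is not made up. A row lasts 1/12 s, in which the tool goes at most 41.7 mm and 7.16 degrees, less where a joint would pass 70% of its speed; a pose out of reach is approached as far as the arm can. A call with a gripper value outside its range is refused whole. "gripper" is the opening, from 0 (shut) to 1 (fully open), set as the call begins (left out, the last holds). The fingers move at their own pace and stop on an object; "grip_force" is the grip in N (left out, the last holds). Time passes only in rows, so rows that do not move let the fingers close. It gives the time, the measured TCP pose, the force, the opening and the grip force at its end, in the units of the state.
- monitor.read_state(): the state, without advancing time (a new reading comes with each control period).
- imaging.get_image(name): name is "scene" or "top"; returns a dict with "pixels" (420x560x3 uint8, blue, green, red), "range_z" (420x560 float32, m along the optical axis (not along the pixel's ray), 0 where there is no reading), "intrinsics" (3x3 intrinsics, pixels), "R" (3x3) and "t" (3): a world point X has camera coordinates R X + t. Camera axes: x right, y down, z forward; pixel columns grow to the right and rows downward; lengths in m; the calibration is good to about 2 mm. A picture is of the moment at which its call begins.
- arm.close_job(): hands the job in; it is judged then, once.
Trained networks look in the newest picture that a camera, given by its name, has taken for a name from the list of things; names that differ only in an ending like _2 or _b are one class to them, and where a whole thing is asked for, a point or a joint stands for the part that bears it (a point fixed in the world has none). Each returns a list of dicts, best first, with "confidence" (0 to 1); they miss things now and then, are a little off and sometimes report something else, mostly with a low value. They report only what shows in the picture. A call takes as long as a camera call. They do not tell look-alikes from the thing itself.
- nets.boxes_of(camera, name): "location" ([x, y, z] in m, in world coordinates, good to about 4 mm: the middle of the surface that is visible of it).
- nets.silhouettes(camera, name): "mask" (420x560 bool, what is visible of it).
The state is a dict: "clock": time; "joints": joint angles; "dq": joint speeds; "effort": joint torques, N m; "ee_pos": TCP position; "orientation": TCP orientation; "wrist_force": force on the tool from outside, world axes, zero at the start; "wrist_torque": the same for the moment, N m; "width": finger opening in m; "grip_force": force on a finger pad.
Only numpy, scipy, OpenCV 4.12 (cv2) and the standard library are available. Lean on these libraries where they do the work, as an engineer would, in place of code of your own. Each camera call takes 0.05 s, during which the arm holds its last target. There are 200 camera calls.

## Working session

There is one attempt and no reset: what is moved stays moved. The work goes in short steps, Python scripts to look and compute and a tool call to move; the robot and the scene stay as the last step left them, time stands still between calls to the robot, and variables do not carry over. Pictures are saved under pics/ and viewed, at most 10 in all, crops included, and the job is handed in when it is done.

Besides the shell and the picture viewer there is one more tool, called after "Call:" as name(argument=value, ...) on one line, values as JSON. send_rows: Moves the arm, as the interface text tells. Its arguments: {"type":"object","properties":{"increments":{"type":"array"},"gripper":{"type":"number"},"grip_force":{"type":"number"}},"required":["increments"]}

```bash
mkdir -p pics; cat > h.py <<'E'
import numpy as np, cv2
from workcell import monitor, imaging, arm, nets
def cloud(d):
    K=d["intrinsics"];z=d["range_z"];v,u=np.mgrid[:z.shape[0],:z.shape[1]]
    c=np.stack([(u-K[0,2])/K[0,0]*z,(v-K[1,2])/K[1,1]*z,z],-1)
    X=(c-d["t"])@d["R"]; X[z==0]=np.nan
    return X
E
python3 - <<'E'
from h import *
ims=[]
for c in("scene","top"):
    d=imaging.get_image(c);np.savez(c+".npz",**d);ims.append(d["pixels"])
    cv2.imwrite(f"pics/{c}0.png",d["pixels"])
    for n in("holder","stick_center","matchbox sleeve"):
        try:
            for b in nets.boxes_of(c,n):print(c,n,np.round(b["location"],3),round(b["confidence"],2))
        except Exception as e:print(c,n,e)
s=monitor.read_state();print(arm.hold_point_z,{k:np.round(v,3) for k,v in s.items()})
E
```

```text
scene holder [ 0.433 -0.213  0.029] 0.9
scene stick_center [0.376 0.193 0.057] 0.91
scene stick_center [0.426 0.254 0.057] 0.69
scene stick_center [0.442 0.174 0.058] 0.53
scene matchbox sleeve it knows: holder, stick_center, well
top holder [ 0.447 -0.218  0.034] 0.92
top stick_center [0.384 0.187 0.089] 0.64
top stick_center [0.433 0.247 0.082] 0.61
top stick_center [0.45  0.171 0.091] 0.57
top stick_center [ 0.449 -0.218  0.035] 0.44
top matchbox sleeve it knows: holder, stick_center, well
0.0539 {'clock': np.float64(0.3), 'joints': array([ 1.214,  0.126, -0.04 ,  1.405,  0.   ,  1.571]), 'dq': array([-0.   , -0.002,  0.002,  0.   ,  0.   , -0.   ]), 'effort': array([-1.0000e-03, -4.3529e+01,  3.5263e+01,  8.0000e-03, -0.0000e+00,
        0.0000e+00]), 'ee_pos': array([0.183, 0.492, 0.304]), 'orientation': array([-5.570e-01, -3.092e+00,  1.000e-03]), 'wrist_force': array([-0.766, -0.425,  0.253]), 'wrist_torque': array([-0.045,  0.008, -0.02 ]), 'grip_force': np.float64(0.0), 'width': np.float64(0.086)}
```

View pics/scene0.png

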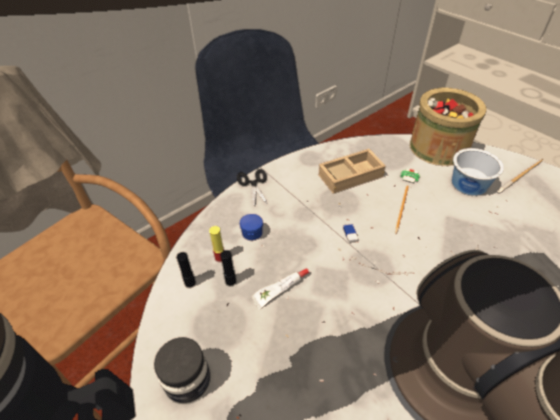

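View pics/top0.png

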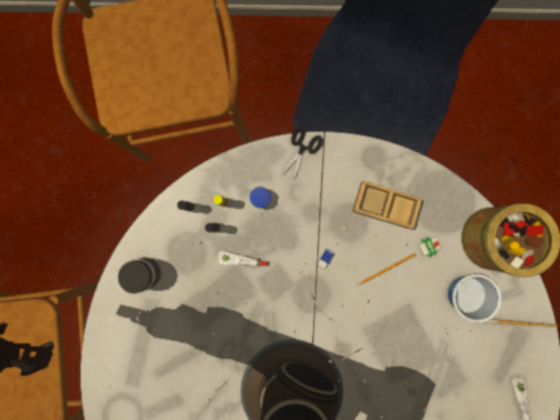

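The yellow and red stick is the target, at scene (217,243) and top (220,201). The two black ones beside it are look-alikes, and the blue pot is at top (260,197). The holder is at top (388,205). Next I measure all of these precisely.

```bash
python3 - <<'E'
from h import *
for c in("scene","top"):
    d=dict(np.load(c+".npz"));X=cloud(d);p=d["pixels"].astype(int)
    b,g,r=p[...,0],p[...,1],p[...,2]
    inw=(abs(X[...,0]-.45)<.08)&(abs(X[...,1]-.19)<.1)
    t=inw&(r>110)&(r-b>60)&(X[...,2]>.03)
    q=X[t];print(c,"stick n",t.sum(),np.round(np.percentile(q,[5,50,95],axis=0),4).tolist())
    q=q[q[:,2]>.083];print(" top",len(q),q.mean(0).round(4))
    t=inw&(b-r>50)&(X[...,2]>.03);q=X[t];print(" pot",t.sum(),np.round(np.percentile(q,[5,50,95],axis=0),4).tolist())
    w=(abs(X[...,0]-.45)<.09)&(abs(X[...,1]+.218)<.1)
    t=w&(X[...,2]>.033)&(X[...,2]<.045);q=X[t]
    print(" rim",t.sum(),cv2.minAreaRect(q[:,:2].astype(np.float32)),"z",np.median(q[:,2]))
    u=cv2.minAreaRect(q[:,:2].astype(np.float32));ctr=np.array(u[0])
    box=cv2.boxPoints(u);e=box[1]-box[0];f=box[2]-box[1];l=e if np.linalg.norm(e)>np.linalg.norm(f) else f
    l=l/np.linalg.norm(l); l=l if l[1]>0 else -l
    for n,sg in(("a",1),("b",-1)):
        k=ctr+sg*.034*l;m=w&(np.linalg.norm(X[...,:2]-k,axis=-1)<.02);print(n,k.round(4),"z",np.round(np.percentile(X[m][:,2],[5,50,95]),4),"color",p[m].mean(0).round())
    print(" yaw of y",np.degrees(np.arctan2(l[1],l[0])))
d=dict(np.load("top.npz"))["pixels"]
a=cv2.resize(d[170:240,340:440],None,fx=5,fy=5,interpolation=2)
s=dict(np.load("scene.npz"))["pixels"];b=cv2.resize(s[140:200,310:395],(500,350),interpolation=2)
cv2.imwrite("pics/hold.png",cv2.resize(np.vstack([a,b]),(428,600)))
E
```

```text
scene stick n 245 [[0.4377, 0.1668, 0.0342], [0.442, 0.1758, 0.0701], [0.4536, 0.1819, 0.0896]]
 top 86 [0.4464 0.1728 0.0881]
 pot 107 [[0.4382, 0.0906, 0.0315], [0.4534, 0.0965, 0.0367], [0.474, 0.1042, 0.0391]]
 rim 519 ((0.4443557858467102, -0.21926729381084442), (0.1453871726989746, 0.08058559894561768), 72.9622573852539) z 0.03627560549942103
a [ 0.4543 -0.1868] z [0.0085 0.0275 0.0294] color [132. 179. 213.]
b [ 0.4344 -0.2518] z [0.0037 0.0052 0.0077] color [133. 185. 226.]
 yaw of y 72.962265
top stick n 81 [[0.4378, 0.1635, 0.0783], [0.4481, 0.1717, 0.0884], [0.455, 0.1807, 0.0919]]
 top 73 [0.4479 0.1723 0.089 ]
 pot 81 [[0.4432, 0.0902, 0.0352], [0.4573, 0.095, 0.0379], [0.4737, 0.1019, 0.0399]]
 rim 709 ((0.4452770948410034, -0.21849709749221802), (0.14430823922157288, 0.07642154395580292), 73.868408203125) z 0.03712941751531219
a [ 0.4547 -0.1858] z [0.0251 0.028  0.0307] color [ 87. 143. 173.]
b [ 0.4358 -0.2512] z [0.0035 0.0064 0.0093] color [ 84. 147. 188.]
 yaw of y 73.868416
```

View pics/hold.png

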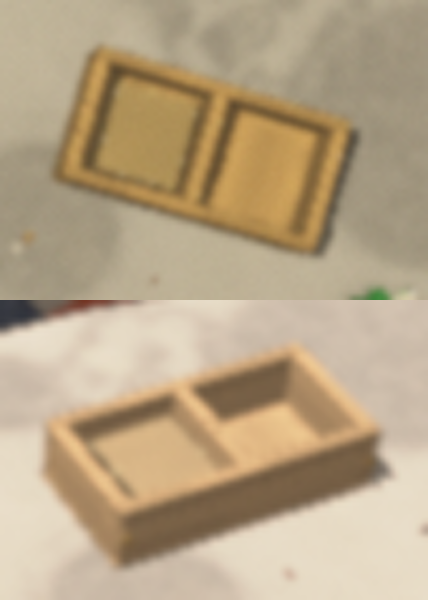

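The sleeve is visible in the +y well: top at 28 mm, textured, left in the top crop. The -y well's floor is at 6 mm, so well_b at about (0.435, -0.2515) is free. I'll shut the fingers and go probe well_b.

Call:
send_rows(increments=[[[0.0084, -0.0248, 0, 0.4], [0.0084, -0.0248, 0, 0.4], [0.0084, -0.0248, 0, 0.4], [0.0084, -0.0248, 0, 0.4], [0.0084, -0.0248, 0, 0.4], [0.0084, -0.0248, 0, 0.4], [0.0084, -0.0248, 0, 0.4], [0.0084, -0.0248, 0, 0.4], [0.0084, -0.0248, 0, 0.4], [0.0084, -0.0248, 0, 0.4]]], gripper=0)

```text
clock: 1.13
ee_pos: [0.2674, 0.2427, 0.304]
orientation: [0.448, 3.109, 0.0]
wrist_force: [0.7, -0.2, 0.3]
width: 0.0
grip_force: 0.0
```

Call:
send_rows(increments=[[[0.0084, -0.0248, 0, 0], [0.0084, -0.0248, 0, 0], [0.0084, -0.0248, 0, 0], [0.0084, -0.0248, 0, 0], [0.0084, -0.0248, 0, 0], [0.0084, -0.0248, 0, 0], [0.0084, -0.0248, 0, 0], [0.0084, -0.0248, 0, 0], [0.0084, -0.0248, 0, 0], [0.0084, -0.0248, 0, 0]]])

```text
clock: 1.97
ee_pos: [0.3514, -0.0054, 0.3041]
orientation: [0.45, 3.109, 0.0]
wrist_force: [1.0, -0.2, 0.0]
width: -0.0002
grip_force: 0.0
```

Call:
send_rows(increments=[[[0.0084, -0.0248, 0, 0], [0.0084, -0.0248, 0, 0], [0.0084, -0.0248, -0.01, 0], [0.0084, -0.0248, -0.01, 0], [0.0084, -0.0248, -0.02, 0], [0.0084, -0.0248, -0.02, 0], [0.0084, -0.0248, -0.02, 0], [0.0084, -0.0248, -0.02, 0], [0.0084, -0.0248, -0.02, 0], [0.0084, -0.0248, -0.02, 0]]])

```text
clock: 2.8
ee_pos: [0.4355, -0.2534, 0.1629]
orientation: [0.45, 3.109, -0.0]
wrist_force: [0.6, -0.1, 0.9]
width: -0.0001
grip_force: 0.0
```

Call:
send_rows(increments=[[[0, 0, 0, 0], [0, 0, 0, 0], [0, 0, 0, 0]]])

```text
clock: 3.05
ee_pos: [0.4351, -0.2518, 0.164]
orientation: [-0.45, -3.109, -0.001]
wrist_force: [0.1, 0.7, 0.1]
width: 0.0002
grip_force: 0.0
```

Call:
send_rows(increments=[[[0, 0, -0.012, 0], [0, 0, -0.012, 0], [0, 0, -0.012, 0], [0, 0, -0.012, 0], [0, 0, -0.012, 0], [0, 0, -0.012, 0], [0, 0, -0.006, 0], [0, 0, -0.003, 0], [0, 0, 0, 0], [0, 0, 0, 0]]])

```text
clock: 3.88
ee_pos: [0.4357, -0.252, 0.0838]
orientation: [0.448, 3.108, -0.001]
wrist_force: [-0.9, -0.4, 1.0]
width: -0.0002
grip_force: 0.0
```

Call:
send_rows(increments=[[[0, 0, -0.001, 0], [0, 0, -0.001, 0], [0, 0, 0, 0]]])

```text
clock: 4.13
ee_pos: [0.4355, -0.2522, 0.0812]
orientation: [0.449, 3.109, -0.0]
wrist_force: [0.8, -0.2, 0.2]
width: -0.0003
grip_force: 0.0
```

Call:
send_rows(increments=[[[0, 0, -0.001, 0], [0, 0, 0, 0]]])

```text
clock: 4.3
ee_pos: [0.4353, -0.2521, 0.0798]
orientation: [-0.449, -3.109, -0.0]
wrist_force: [-0.2, 0.3, 0.4]
width: 0.0001
grip_force: 0.0
```

Call:
send_rows(increments=[[[0, 0, -0.001, 0], [0, 0, 0, 0]]])

```text
clock: 4.47
ee_pos: [0.4353, -0.2521, 0.0787]
orientation: [-0.449, -3.109, -0.0]
wrist_force: [-0.4, -0.0, 0.3]
width: -0.0001
grip_force: 0.0
```

Call:
send_rows(increments=[[[0, 0, -0.0005, 0], [0, 0, 0, 0]]])

```text
clock: 4.63
ee_pos: [0.4353, -0.2521, 0.0787]
orientation: [-0.449, -3.109, 0.0]
wrist_force: [-0.5, 0.5, 4.0]
width: 0.0001
grip_force: 1.9
```

Call:
send_rows(increments=[[[0, 0, -0.0005, 0], [0, 0, 0, 0], [0, 0, 0, 0]]])

```text
clock: 4.88
ee_pos: [0.4353, -0.2521, 0.0786]
orientation: [0.449, 3.109, -0.0]
wrist_force: [-3.7, 1.9, 8.1]
width: -0.0003
grip_force: 4.1
```

The tips touched at z ≈ 0.006, which is the bare floor, so well_b is confirmed free. Now up and over to the stick.

Call:
send_rows(increments=[[[0, 0, 0.005, 0], [0, 0, 0.015, 0], [0, 0, 0.02, 0], [0, 0, 0.02, 0], [0, 0, 0.02, 0], [0, 0, 0.02, 0], [0, 0, 0.02, 0], [0, 0, 0.015, 0], [0, 0, 0.01, 0], [0, 0, 0.005, 0]]])

```text
clock: 5.72
ee_pos: [0.4358, -0.2523, 0.2294]
orientation: [0.449, 3.107, -0.001]
wrist_force: [-0.5, 0.1, -0.4]
width: -0.0003
grip_force: 0.0
```

Call:
send_rows(increments=[[[0.0006, 0.02, 0, 0], [0.0006, 0.022, 0, 0], [0.0006, 0.022, 0, 0], [0.0006, 0.022, 0, 0], [0.0006, 0.022, 0, 0], [0.0006, 0.022, 0, 0], [0.0006, 0.022, 0, 0], [0.0006, 0.022, 0, 0], [0.0006, 0.022, 0, 0], [0.0006, 0.022, 0, 0]]], gripper=0.6)

```text
clock: 6.55
ee_pos: [0.4409, -0.033, 0.2271]
orientation: [-0.449, -3.108, 0.0]
wrist_force: [0.3, 0.7, -0.1]
width: 0.0513
grip_force: 0.0
```

Call:
send_rows(increments=[[[0.0006, 0.022, 0, 0], [0.0006, 0.022, 0, 0], [0.0006, 0.022, 0, 0], [0.0006, 0.022, 0, 0], [0.0006, 0.022, 0, 0], [0.0006, 0.022, 0, 0], [0.0006, 0.022, 0, 0], [0.0006, 0.022, 0, 0], [0.0006, 0.02, 0, 0], [0.0006, 0.01, 0, 0]]])

```text
clock: 7.38
ee_pos: [0.4471, 0.1736, 0.227]
orientation: [-0.446, -3.109, 0.0]
wrist_force: [-0.0, 0.8, 0.3]
width: 0.0513
grip_force: 0.0
```

Call:
send_rows(increments=[[[0, 0, 0, 0], [0, 0, 0, 0], [0, 0, 0, 0]]])

```text
clock: 7.63
ee_pos: [0.4472, 0.1712, 0.2276]
orientation: [-0.45, -3.109, 0.001]
wrist_force: [0.1, 0.4, -1.0]
width: 0.0512
grip_force: 0.0
```

Call:
send_rows(increments=[[[0, 0.001, -0.012, 0], [0, 0, -0.014, 0], [0, 0, -0.014, 0], [0, 0, -0.014, 0], [0, 0, -0.014, 0], [0, 0, -0.014, 0], [0, 0, -0.014, 0], [0, 0, -0.01, 0], [0, 0, -0.006, 0], [0, 0, 0, 0]]])

```text
clock: 8.47
ee_pos: [0.4468, 0.1721, 0.1148]
orientation: [-0.451, -3.107, 0.002]
wrist_force: [-0.3, 1.0, 0.2]
width: 0.0512
grip_force: 0.0
```

Call:
send_rows(increments=[[[0, 0, 0, 0], [0, 0, 0, 0], [0, 0, 0, 0], [0, 0, 0, 0], [0, 0, 0, 0], [0, 0, 0, 0], [0, 0, 0, 0], [0, 0, 0, 0]]], gripper=0, grip_force=30)

```text
clock: 9.13
ee_pos: [0.4479, 0.1731, 0.1168]
orientation: [0.449, 3.108, 0.001]
wrist_force: [-0.2, -1.3, 6.0]
width: 0.0217
grip_force: 29.7
```

Call:
send_rows(increments=[[[0, 0, 0.004, 0], [0, 0, 0.008, 0], [0, 0, 0.012, 0], [0, 0, 0.014, 0], [0, 0, 0.014, 0], [0, 0, 0.014, 0], [0, 0, 0.012, 0], [0, 0, 0.008, 0], [0, 0, 0.004, 0], [0, 0, 0, 0]]])

```text
clock: 9.97
ee_pos: [0.4477, 0.1731, 0.2068]
orientation: [0.449, 3.108, 0.001]
wrist_force: [0.5, -0.2, -0.8]
width: 0.0215
grip_force: 29.4
```

```bash
cat > look.py <<'E'
import sys
from h import *
ims=[]
for c in("scene","top"):
    d=imaging.get_image(c);X=cloud(d);p=d["pixels"].astype(int)
    s=monitor.read_state();e=s["ee_pos"]
    t=(p[...,2]>100)&(p[...,2]-p[...,0]>70)&(np.linalg.norm(X[...,:2]-e[:2],axis=-1)<.04)&(X[...,2]>.01)
    q=X[t];print(c,t.sum(),np.round(np.nanpercentile(q,[2,50,98],axis=0),4).tolist() if len(q) else"")
    uv=d["intrinsics"]@(d["R"]@np.array([e[0],e[1],e[2]-.06])+d["t"]);u,v=(uv[:2]/uv[2]).astype(int)
    u0=max(0,min(u-50,460));v0=max(0,min(v-40,340))
    print(c,"crop",u0,v0);ims.append(cv2.resize(d["pixels"][v0:v0+80,u0:u0+100],(400,320),interpolation=2))
cv2.imwrite(f"pics/{sys.argv[1]}.png",np.hstack(ims));print(s["ee_pos"].round(4),s["width"],s["clock"])
E
python3 look.py lift
```

```text
scene 338 [[0.4367, 0.1671, 0.098], [0.4404, 0.1767, 0.1485], [0.4521, 0.1828, 0.1797]]
scene crop 160 169
top 2 [[0.485, 0.1815, 0.5986], [0.4855, 0.183, 0.5988], [0.486, 0.1845, 0.5989]]
top crop 163 157
[0.4471 0.1729 0.2054] 0.02155769877343041 10.0667
```

View pics/lift.png

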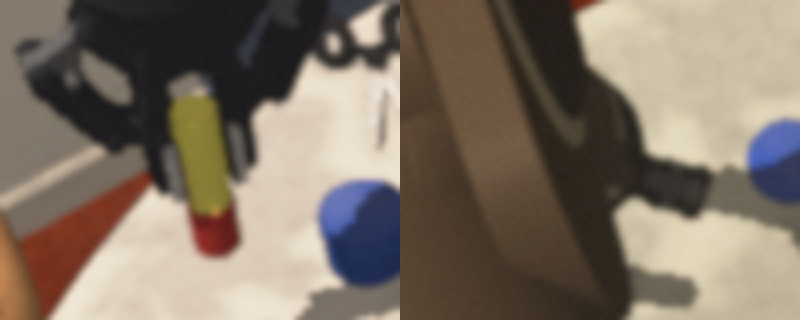

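The scene crop shows the yellow stick held between the pads with its red end down and hanging upright. The pot is untouched on the right. Next I carry it over to well_b.

Call:
send_rows(increments=[[[0, -0.005, 0, 0], [-0.0005, -0.01, 0, 0], [-0.0005, -0.015, 0, 0], [-0.0005, -0.018, 0, 0], [-0.0005, -0.018, 0, 0], [-0.0005, -0.018, 0, 0], [-0.0005, -0.018, 0, 0], [-0.0005, -0.018, 0, 0], [-0.0005, -0.018, 0, 0], [-0.0005, -0.018, 0, 0]]])

```text
clock: 10.9
ee_pos: [0.4421, 0.0153, 0.2054]
orientation: [-0.45, -3.108, 0.001]
wrist_force: [-0.7, -0.2, -0.9]
width: 0.0215
grip_force: 29.4
```

Call:
send_rows(increments=[[[-0.0005, -0.018, 0, 0], [-0.0005, -0.018, 0, 0], [-0.0005, -0.018, 0, 0], [-0.0005, -0.018, 0, 0], [-0.0005, -0.018, 0, 0], [-0.0005, -0.018, 0, 0], [-0.0005, -0.018, 0, 0], [-0.0005, -0.018, 0, 0], [-0.0005, -0.018, 0, 0], [-0.0005, -0.018, 0, 0]]])

```text
clock: 11.73
ee_pos: [0.4369, -0.1645, 0.2054]
orientation: [-0.45, -3.108, 0.0]
wrist_force: [0.1, 0.2, 0.0]
width: 0.0214
grip_force: 29.4
```

Call:
send_rows(increments=[[[-0.0005, -0.018, 0, 0], [-0.0005, -0.018, 0, 0], [-0.0005, -0.018, 0, 0], [-0.0005, -0.015, 0, 0], [-0.0005, -0.012, 0, 0], [0, -0.008, 0, 0], [0, 0, 0, 0], [0, 0, 0, 0], [0, 0, 0, 0], [0, 0, 0, 0]]])

```text
clock: 12.57
ee_pos: [0.4353, -0.2514, 0.2059]
orientation: [-0.448, -3.109, -0.0]
wrist_force: [0.5, -0.5, -0.1]
width: 0.0216
grip_force: 29.4
```

Call:
send_rows(increments=[[[0, 0, -0.005, 0], [0, 0, -0.01, 0], [0, 0, -0.01, 0], [0, 0, -0.01, 0], [0, 0, -0.01, 0], [0, 0, -0.01, 0], [0, 0, -0.01, 0], [0, 0, -0.008, 0], [0, 0, -0.005, 0], [0, 0, 0, 0]]])

```text
clock: 13.4
ee_pos: [0.4348, -0.2518, 0.1265]
orientation: [-0.449, -3.107, -0.001]
wrist_force: [-0.1, 0.0, -1.2]
width: 0.0216
grip_force: 29.4
```

Call:
send_rows(increments=[[[0, 0, -0.001, 0], [0, 0, -0.001, 0], [0, 0, -0.001, 0], [0, 0, 0, 0]]])

```text
clock: 13.73
ee_pos: [0.4356, -0.2522, 0.1252]
orientation: [0.449, 3.109, -0.0]
wrist_force: [-0.6, -0.2, -1.0]
width: 0.0215
grip_force: 29.4
```

Call:
send_rows(increments=[[[0, 0, -0.001, 0], [0, 0, 0, 0]]])

```text
clock: 13.9
ee_pos: [0.4354, -0.2521, 0.124]
orientation: [0.449, 3.109, -0.0]
wrist_force: [0.4, 0.1, -1.5]
width: 0.0222
grip_force: 29.4
```

Call:
send_rows(increments=[[[0, 0, -0.001, 0], [0, 0, 0, 0]]])

```text
clock: 14.07
ee_pos: [0.4354, -0.2521, 0.1229]
orientation: [0.449, 3.109, -0.0]
wrist_force: [0.2, -0.0, -1.0]
width: 0.0216
grip_force: 29.4
```

Call:
send_rows(increments=[[[0, 0, -0.0005, 0], [0, 0, 0, 0]]])

```text
clock: 14.23
ee_pos: [0.4354, -0.2521, 0.1228]
orientation: [0.449, 3.109, -0.0]
wrist_force: [-1.4, -0.2, 4.1]
width: 0.0217
grip_force: 29.8
```

Call:
send_rows(increments=[[[0, 0, -0.0005, 0], [0, 0, 0, 0]]])

```text
clock: 14.4
ee_pos: [0.4355, -0.2522, 0.1228]
orientation: [0.449, 3.108, -0.0]
wrist_force: [-1.1, 1.5, 7.2]
width: 0.0217
grip_force: 30.2
```

The stick's lower end is on the floor: contact came at the expected height. Release and retreat straight up.

Call:
send_rows(increments=[[[0, 0, 0, 0], [0, 0, 0, 0], [0, 0, 0, 0], [0, 0, 0, 0], [0, 0, 0, 0], [0, 0, 0, 0]]], gripper=0.6)

```text
clock: 14.9
ee_pos: [0.4353, -0.2521, 0.1217]
orientation: [-0.449, -3.109, -0.0]
wrist_force: [-0.3, 0.1, -1.0]
width: 0.0509
grip_force: 0.0
```

Call:
send_rows(increments=[[[0, 0, 0.005, 0], [0, 0, 0.01, 0], [0, 0, 0.01, 0], [0, 0, 0.015, 0], [0, 0, 0.015, 0], [0, 0, 0.015, 0], [0, 0, 0.015, 0], [0, 0, 0.015, 0], [0, 0, 0.01, 0], [0, 0, 0.005, 0]]])

```text
clock: 15.73
ee_pos: [0.4359, -0.2524, 0.2394]
orientation: [0.449, 3.106, -0.002]
wrist_force: [0.3, -1.1, 0.0]
width: 0.051
grip_force: 0.0
```

```bash
sed -i 's/-.06\])/-.19])/' look.py; python3 look.py placed
```

```text
scene 457 [[0.4002, -0.2827, 0.0138], [0.432, -0.2462, 0.0372], [0.4712, -0.2144, 0.0951]]
scene crop 315 116
top 321 [[0.3991, -0.2818, 0.0137], [0.4303, -0.2432, 0.0375], [0.4717, -0.214, 0.0973]]
top crop 353 168
[ 0.4358 -0.2523  0.2382] 0.05107275342047034 15.8333
```

View pics/placed.png

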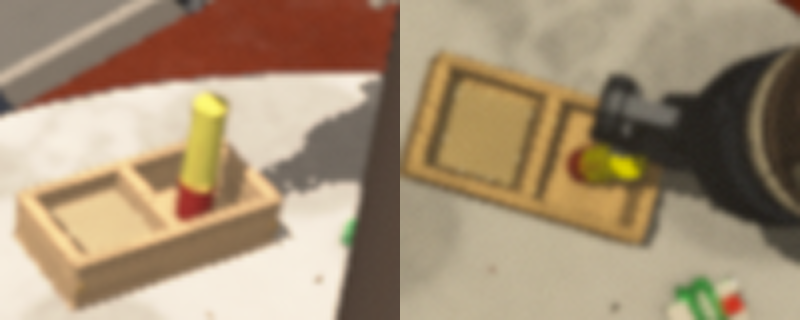

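The scene crop shows the stick standing in the right-hand (free) well with its red end down, and the gripper clear of it. I check its tilt numerically.

```bash
python3 - <<'E'
from h import *
for c in("scene","top"):
    d=imaging.get_image(c);X=cloud(d)
    for lo,hi in((.042,.055),(.055,.07),(.07,.085),(.085,.105)):
        t=(abs(X[...,0]-.435)<.035)&(abs(X[...,1]+.252)<.035)&(X[...,2]>lo)&(X[...,2]<hi)
        print(c,lo,t.sum(),np.round(np.median(X[t],axis=0),4))
E
```

```text
scene 0.042 37 [ 0.4304 -0.2456  0.0478]
scene 0.055 47 [ 0.4306 -0.2456  0.0631]
scene 0.07 45 [ 0.4295 -0.2461  0.0771]
scene 0.085 65 [ 0.4334 -0.25    0.0931]
top 0.042 14 [ 0.4348 -0.243   0.0507]
top 0.055 14 [ 0.4342 -0.2432  0.0627]
top 0.07 16 [ 0.4324 -0.2438  0.0765]
top 0.085 40 [ 0.4319 -0.2505  0.0953]
```

The side surface stays at the same x, y over its height, and the top is at 0.095. The stick is upright on the floor.

```bash
python3 -c "
from workcell import arm
print(arm.close_job())"
```

```text
the job is handed in; nothing more can be done
None
```

I probed the -y well first and felt its bare floor, then stood the glue stick upright on that floor, let go, and handed the job in at about 16 s; the verdict was not shown.

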